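Lay out primed model parts on their outline cards

ROBOT

A 6-joint arm with a two-finger parallel gripper is mounted at the origin on the work surface. World frame = base frame: x ahead of the robot, y to its left, z up, the work surface at z = 0. Lengths are in mm, angles in rad, forces in N, time in s.
With the tool pointing down it reaches from about 350 to 975 mm from the base axis. Payload 7.1 kg.
Tool frame: the origin (TCP) lies between the finger pads; the fingertips stand 17 mm ahead of it and the grasp point (between the pads) lies 2 mm behind it (tip_reach is the y of the fingertips in the tool frame, in mm); y points along the fingers, x is the direction in which the jaws open and shut, and the axes are right-handed (so a half turn about y gives the same grasp; the last joint's range is limited). The gripper opens to 88 mm and grips with 3 to 60 N. Pads are 20 mm wide; open, the fingers measure 115 mm over their backs; the gripper's body (75 mm by 178 mm) begins 61 mm behind the grasp point.
Start: joints at [1.234, 0.423, 1.63, -0, 1.089, -0.019], TCP at [195.267, 593.697, 239.675] pointing down, gripper open.
Joint ranges: [-3, 3], [-0.9, 2.11], [0.09, 2.58], [-1.31, 4.45], [0.11, 2.69], [-2.54, 2.54]. Speed limits (rad/s): [2.39, 2.39, 3.01, 3.14, 3.14, 3.14].

INTERFACE

Orientations are given as a rotation vector (axis times angle).
In Python, from workcell import get_obs, get_image, camera_model, close_job, silhouettes, tip_of, tip_reach gives the robot as it stands. The module is installed in compiled form; this text tells all that it offers.
- The arm moves only by the tool arm_command, never from a script. Its argument "targets" is a list of rows, each a list of 4 numbers: the shift along the tool's x, y, z in mm, then the turn about the tool's y in rad. A call has 1 to 20 rows; each row shifts and turns the commanded pose from where the row before left it, along the tool's axes as they then stand; what a row does not reach is not made up. A row lasts 1/12 s, in which the tool goes at most 41.7 mm and 7.16 degrees, less where a joint would pass 70% of its speed; a pose out of reach is approached as far as the arm can. A call is refused whole if a number of a shift passes 41.7 or a number of a turn 0.125, either way. A call with a gripper value outside its range is refused whole. "gripper" is the opening in per cent of the stroke, from 0 (shut) to 100 (fully open), set as the call begins (left out, the last holds). The fingers move at their own pace and stop on an object; the grip force is fixed at half the most. Time passes only in rows, so rows that do not move let the fingers close. It gives the time, the measured TCP pose, the force and the opening at its end, in the units of the state.
- get_obs(): the state, without advancing time (a new reading comes with each control period).
- get_image(name): name is "scene" or "side" or "wrist"; returns the picture (480x640x3 uint8, blue, green, red); there is no depth.
- camera_model(name): a dict with "mtx" (3x3 intrinsics, pixels), "position" and "orientation" of the camera in the world. Camera axes: x right, y up, looking along -z (the intrinsics and any distortion apply to the point x, -y, -z); pixel columns grow to the right and rows downward; lengths in mm; the calibration is good to about 2 mm. The wrist camera is an equidistant fisheye: a pixel r from the principal point sees the ray r / f radians off the axis. A picture is of the moment at which its call begins: read the wrist's pose just before it. camera_model takes no time and is no camera call; for the wrist camera it gives the pose at the moment of the call.
- close_job(): hands the job in, once; it reports no verdict.
Trained networks look in the newest picture that a camera, given by its name, has taken for a name from the list of things; names that differ only in an ending like _2 or _b are one class to them, and where a whole thing is asked for, a point or a joint stands for the part that bears it (a point fixed in the world has none). Each returns a list of dicts, best first, with "conf" (0 to 1); they miss things now and then, are a little off and sometimes report something else, mostly with a low value. They report only what shows in the picture. A call takes as long as a camera call. They do not tell look-alikes from the thing itself.
- silhouettes(camera, thing): "pixels" (480x640 bool, what is visible of it) and "at" ([column, row] in pixels, amid what is visible of it).
- tip_of(camera, thing): "at" ([column, row] in pixels: a listed point, or the origin of a listed thing).
The state is a dict: "t": time; "qpos": joint angles; "qvel": joint speeds; "joint_torque": joint torques, N m; "ee_pos": TCP position; "orientation": TCP orientation; "ft_force": force on the tool from outside, world axes, zero at the start; "moment": the same for the moment, N m; "width": finger opening in mm.
Only numpy, scipy, OpenCV 4.12 (cv2) and the standard library are available. Lean on these libraries where they do the work, as an engineer would, in place of code of your own. Each camera call takes 0.05 s, during which the arm holds its last target. There are 200 camera calls.

TASK

Lay the three cream-primed model parts (long panel, round dome, twin-drum booster) flat on the cards that show their outlines, each centred on its outline and turned to match it. The panel is shut in behind the primer tin in the grey caddy: first stand the tin on the round cork mat, next lay the panel on its card while the tin waits there, then put the tin back upright on its white ring in the caddy. Never tip the tin over; the dome and the booster may be done at any time.

Things in the scene. Friction and masses are not known exactly. Their poses are not given: they have to be found in the camera images.
- panel_center (a point): Centre, half-way up, of the loose cream model panel: a flat stepped plate 96 mm long (its y axis) and 44 mm wide (its x axis), 26 mm high over all; the main plate is 22 mm high with a 14 mm wide, 4 mm high ridge along the middle; the middle 76 mm of its length is the full 44 mm wide, the end tabs 28 mm wide. Its two ends are alike. About 50 g. z up. It starts in the grey caddy, its long side about 8 mm from the tin, too close for a finger. Grip it across the 44 mm width.
- dome_center (a point): Centre, half-way up, of the loose cream model dome: round, 46 mm in diameter, 36 mm high, sides upright for the lower 22 mm, then domed. About 40 g. z up. Starts on the bench in front of the robot.
- booster_center (a point): Centre, half-way up, of the loose cream model booster: two upright drums of 34 mm diameter and 32 mm height side by side (dark discs on top), joined in the middle by a 22 mm wide, 26 mm high block; 68 mm long (its y axis), 34 mm wide (its x axis). Its two ends are alike. About 60 g. z up. Starts on the bench in front of the robot. Grip it across the width at the middle; the fingers then bear on the two drums, about 32 mm apart.
- outline_panel (a point): Centre, on the upper face, of a fixed cardboard card, 116 mm (y axis) by 80 mm (x axis), 3 mm thick, with the panel's outline in dark ink, long along the y axis: a 96 mm long stepped plate. z up.
- outline_dome (a point): Centre, on the upper face, of a like card with the dome's outline in dark ink: one disc of 46 mm.
- outline_booster (a point): Centre, on the upper face, of a like card with the booster's outline in dark ink, long along the y axis: two touching discs of 34 mm with a bar across the waist.
- mat_top (a point): Centre, on the upper face, of the fixed round pale cork mat with a dark rim, 90 mm in diameter, 3 mm thick, empty at the start: waiting place for the tin.
- tin_center (a point): Centre, half-way up, of the loose primer tin: an upright bare-metal can with a paper band, 48 mm in diameter, 75 mm high, about 180 g. z up. It starts in the grey caddy on its white ring, in front of (nearer the robot than) the panel.
- tin_place (a point): Centre of the white ring (56 mm across) printed on the floor of the fixed grey caddy: the tin's own place, at the floor's height (4 mm above the bench). The caddy's x axis points from the ring to the panel, whose centre starts 54 mm farther along it. The floor reaches from 33 mm before this point to 117 mm beyond it in x and 70 mm either side in y; round it runs a 4 mm thick wall, its top 12 mm above the bench (30 mm at the far, +x end). z up.
There are look-alikes about, which are no part of the job. Leave any turquoise look-alike of the part that bears tin_center alone. Leave any yellow look-alike of the part that bears panel_center alone.

How it is judged (in metres and radians):
On the way, in this order (a step that is already met when the one before it is completed fails the run):
1. the tin stands upright and released on the cork mat, before the panel leaves the caddy (horizontal distance between tin_center and mat_top below 0.03 m and z of tin_center in the frame of mat_top between 0.0335 and 0.0415 m and angle between tin_center's own z axis and vertical below 0.12 rad and linear speed of tin below 0.02 m/s and contact force between the fingers and tin below 0.1 N and horizontal distance between panel_center and tin_place below 0.11 m), for 0.2 s.
2. the panel lies released on its outline while the tin waits on the mat (horizontal distance between panel_center and outline_panel below 0.012 m and z of panel_center in the frame of outline_panel between 0.009 and 0.017 m and angle between each of panel_center, tin_center's own z axis and vertical below 0.12 rad and linear speed of each of panel, tin below 0.02 m/s and contact force between the fingers and panel below 0.1 N and angle between the y axis of panel_center and the y axis of outline_panel, either way round below 0.26 rad and horizontal distance between tin_center and mat_top below 0.03 m and z of tin_center in the frame of mat_top between 0.0335 and 0.0415 m and contact force between the fingers and tin below 0.1 N), for 0.2 s.
At the end, for the whole second after the job is handed in: Panel, dome and booster lie flat on the cards with their own outlines, centres within 12 mm, panel and booster turned to within 0.26 rad (either way round); the tin stands upright on the caddy floor within 12 mm of its ring's centre; all released and at rest (horizontal distance between panel_center and outline_panel below 0.012 m and z of panel_center in the frame of outline_panel between 0.009 and 0.017 m and angle between each of panel_center, dome_center, booster_center, tin_center's own z axis and vertical below 0.12 rad and linear speed of each of panel, dome, booster, tin below 0.02 m/s and angle between the y axis of panel_center and the y axis of outline_panel, either way round below 0.26 rad and horizontal distance between dome_center and outline_dome below 0.012 m and z of dome_center in the frame of outline_dome between 0.014 and 0.022 m and horizontal distance between booster_center and outline_booster below 0.012 m and z of booster_center in the frame of outline_booster between 0.012 and 0.02 m and angle between the y axis of booster_center and the y axis of outline_booster, either way round below 0.26 rad and horizontal distance between tin_center and tin_place below 0.012 m and z of tin_center in the frame of tin_place between 0.0335 and 0.0415 m); the robot touches nothing.
It fails at once if the tin is tipped over (more than 0.6 rad) (angle between tin_center's own z axis and vertical above 0.6 rad).
It also fails if it takes over 141 s, if anything falls off the work surface, if the arm or the gripper's body presses on something with over 40 N, if the wrist force passes 120 N, or if a joint passes its speed limit or range.

## Working session

There is one attempt and no reset: what is moved stays moved. The work goes in short steps, Python scripts to look and compute and a tool call to move; the robot and the scene stay as the last step left them, time stands still between calls to the robot, and variables do not carry over. Pictures are saved under pics/ and viewed, about 12 in all and at most 16, crops included, and the job is handed in when it is done.

Besides the shell and the picture viewer there is one more tool, called after "Call:" as name([rows], argument=value, ...), one row to a line, values as JSON. arm_command: Moves the arm, as the interface text tells. Its arguments: {"type":"object","properties":{"targets":{"type":"array","items":{"type":"array","items":{"type":"number"}}},"gripper":{"type":"number"}},"required":["targets"]}

```bash
mkdir -p pics
cat > h.py <<'E'
import numpy as np, cv2
from scipy.spatial.transform import Rotation as R
from workcell import *
def rot(o):
    o=np.array(o,float)
    return o if o.shape==(3,3) else (R.from_rotvec(o).as_matrix() if o.size==3 else R.from_quat(o).as_matrix())
def ray(cam,px,m=None):
    m=m or camera_model(cam); K=np.array(m['mtx']); 
    x=(px[0]-K[0,2])/K[0,0]; y=(px[1]-K[1,2])/K[1,1]
    if cam=='wrist':
        r=np.hypot(x,y); s=np.sin(r)/max(r,1e-9); d=np.array([x*s,-y*s,-np.cos(r)])
    else: d=np.array([x,-y,-1.])
    return np.array(m['position'],float), rot(m['orientation'])@d
def at_z(cam,px,z,m=None):
    p,d=ray(cam,px,m); return p+d*(z-p[2])/d[2]
E
python3 - <<'E'
from h import *
o=get_obs(); print(o['ee_pos'],o['orientation'],rot(o['orientation']).round(3).tolist(),tip_reach if not callable(tip_reach) else 'f')
for c in ['scene','side','wrist']:
    im=get_image(c); m=camera_model(c); print(c,m); cv2.imwrite(f'pics/{c}0.png',im)
Z=dict(panel_center=13,dome_center=18,booster_center=16,outline_panel=3,outline_dome=3,outline_booster=3,mat_top=3,tin_center=41.5,tin_place=4)
for c in ['scene','side','wrist']:
    m=camera_model(c)
    for t,z in Z.items():
        for d in tip_of(c,t)[:3]: print(c,t,round(d['conf'],2),np.round(d['at']),at_z(c,d['at'],z + (4 if t in('panel_center',) else 0),m).round(0)[:2])
E
```

```text
[195.09663464 593.23467187 238.93076268] [-1.3438114  -0.97112293  0.9730989 ] [[0.312, -0.0, -0.95], [0.95, -0.001, 0.312], [-0.001, -1.0, 0.0]] 17.0
scene {'mtx': array([[521.49901116,   0.        , 324.29051776],
       [  0.        , 521.49901116, 244.58642691],
       [  0.        ,   0.        ,   1.        ]]), 'position': array([1222.08360566, -444.75760066,  754.40167257]), 'orientation': array([0.78380497, 0.42452068, 0.93677011])}
side {'mtx': array([[463.80219561,   0.        , 319.32325568],
       [  0.        , 463.80219561, 241.84035956],
       [  0.        ,   0.        ,   1.        ]]), 'position': array([402.68807318, 684.30699845, 662.42662369]), 'orientation': array([ 0.13279533, -1.22960853, -2.67505186])}
wrist {'mtx': array([[371.64829954,   0.        , 321.66742274],
       [  0.        , 371.64829954, 247.30784871],
       [  0.        ,   0.        ,   1.        ]]), 'position': array([130.46058037, 614.47834235, 384.2118257 ]), 'orientation': array([-0.2171512 , -0.1556792 ,  1.24674361])}
scene panel_center 0.96 [369. 274.] [634.  45.]
scene panel_cente
[... 415 characters left out ...]
2.  42.]
scene tin_center 0.61 [304. 229.] [465.  -9.]
scene tin_place 0.63 [355. 265.] [585.  44.]
side panel_center 0.72 [273. 267.] [638.  44.]
side panel_center 0.72 [296. 217.] [ 634. -124.]
side panel_center 0.37 [253. 370.] [601. 282.]
side dome_center 0.94 [384. 229.] [ 433. -124.]
side booster_center 0.73 [372. 298.] [431.  84.]
side outline_panel 0.92 [391. 171.] [ 443. -390.]
side outline_dome 0.94 [250. 374.] [607. 282.]
side mat_top 0.72 [343. 449.] [436. 372.]
side tin_center 0.83 [299. 259.] [586.  37.]
side tin_center 0.69 [361. 251.] [468. -14.]
side tin_center 0.31 [300. 279.] [569.  89.]
side tin_place 0.89 [301. 280.] [576.  56.]
wrist mat_top 0.92 [228. 434.] [437. 376.]
```

View pics/scene0.png

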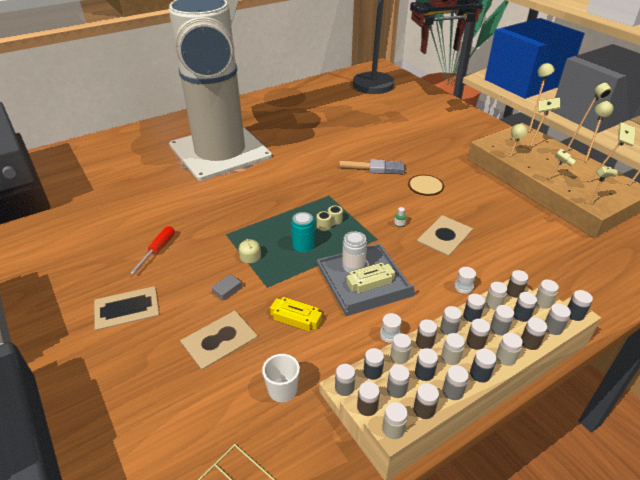

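View pics/side0.png

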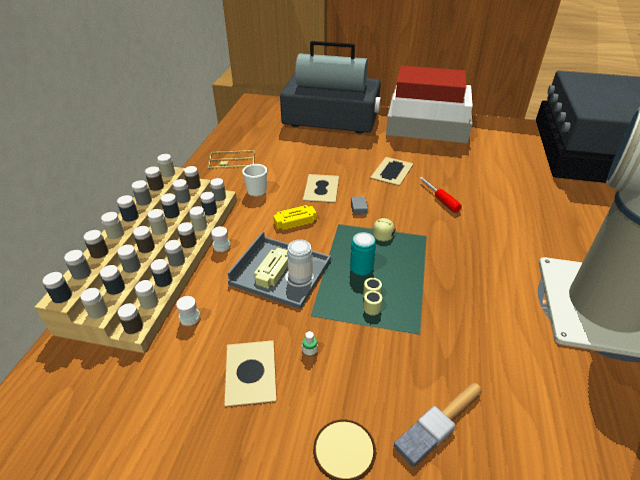

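The scene view shows the tin at (354,251) and the panel at (370,275) in the caddy, with a turquoise tin at (303,231) and a yellow panel at (297,313) as look-alikes. The dome is at (250,252) and the booster at (329,217). The cards are at panel (127,307), booster (219,338) and dome (446,235), and the mat is at (426,185). The side view agrees. I'll hover over the caddy.

Call:
arm_command([
  [-24,0,-31.4,0],
  [-24,0,-31.4,0],
  [-24,0,-31.4,0],
  [-24,0,-31.4,0],
  [-24,0,-31.4,0],
  [-24,0,-31.4,0],
  [-24,0,-31.4,0],
  [-24,0,-31.4,0],
  [-24,0,-31.4,0],
  [-24,0,-31.4,0],
  [-24,0,-31.4,0],
  [-24,0,-31.4,0],
  [-24,0,-31.4,0],
  [-24,0,-31.4,0],
  [-24,0,-31.4,0],
  [-24,0,-31.4,0],
  [-24,0,-31.4,0],
  [0,0,0,-0.12],
  [0,0,0,-0.12],
  [0,0,0,-0.12],
], gripper=100)

```text
t: 3.17
ee_pos: [575.2, 38.3, 239.5]
orientation: [-1.187, -1.243, 1.243]
ft_force: [-0.5, -0.4, 0.8]
width: 87.8
```

```bash
cat >> h.py <<'E'
Z=dict(panel_center=17,dome_center=18,booster_center=16,outline_panel=3,outline_dome=3,outline_booster=3,mat_top=3,tin_center=41.5,tin_place=4)
def pose():
    o=get_obs(); r=rot(o['orientation']); return np.array(o['ee_pos']),np.arctan2(r[1,0],r[0,0]),o
def look(cam,things,save=None,zo={}):
    m=camera_model(cam); im=get_image(cam)
    if save: cv2.imwrite(f'pics/{save}.png',im)
    for t in things:
        z={**Z,**zo}[t]
        for d in tip_of(cam,t)[:3]: print(cam,t,round(d['conf'],2),np.round(d['at']),at_z(cam,d['at'],z,m).round(1)[:2])
        if t in('panel_center','booster_center') or t[:7]=='outline':
            for d in silhouettes(cam,t)[:2]:
                v,u=np.nonzero(d['pixels']); 
                P=np.array([at_z(cam,p,z,m)[:2] for p in zip(u,v)]); (c,s,a)=cv2.minAreaRect(P.astype(np.float32))
                w,vec=np.linalg.eigh(np.cov(P.T)); l=vec[:,1]
                print('  sil',t,round(d['conf'],2),'rect c',np.round(c,1),'size',np.round(s,0),'rect ang',round(a,1),'PCA yaw',round(np.arctan2(l[1],l[0])%np.pi,3),'mean',P.mean(0).round(1))
    return m,im
def plan(x,y,z,yaw,turnmax=.12):
    p,a,o=pose(); d=np.array([x,y,z])-p
    tx=d[0]*np.cos(a)+d[1]*np.sin(a); tz=-d[0]*np.sin(a)+d[1]*np.cos(a)
    q=a-yaw; q=(q+np.pi)%(2*np.pi)-np.pi
    print('at',p.round(1),'yaw',round(a,3),'q6',round(o['qpos'][5],2),'w',o['width'],'t',round(o['t'],1)); print('tool shift x,y,z',round(tx,1),round(-d[2],1),round(tz,1),'turn',round(q,3),'| norm',round(np.linalg.norm(d)))
E
python3 - <<'E'
from h import *
p,a,o=pose();print(p,a,o['qpos'].round(2),o['t'])
look('wrist',['tin_center','tin_place','panel_center','booster_center','dome_center'],'w1')
E
```

```text
[575.18306397  38.25079955 239.49482604] 1.6169669646469402 [ 0.05  0.35  1.74  0.    1.05 -1.57] 3.1667
wrist tin_center 0.85 [272. 109.] [466.1 -12.1]
wrist tin_place 0.48 [  2. 114.] [ 438.7 -399.5]
wrist panel_center 0.9 [325. 282.] [638.1  44.4]
wrist panel_center 0.59 [166. 268.] [ 632.7 -131.6]
  sil panel_center 0.75 rect c [ 634.1 -130.6] size [91. 55.] rect ang 35.2 PCA yaw 0.566 mean [ 634.  -129.9]
  sil panel_center 0.67 rect c [639.7  45.1] size [97. 50.] rect ang 80.4 PCA yaw 1.404 mean [640.7  44.7]
wrist booster_center 0.77 [372.  81.] [430.1  80.8]
wrist booster_center 0.48 [598. 127.] [436.6 364.6]
  sil booster_center 0.92 rect c [431.3  81.5] size [38. 71.] rect ang 8.8 PCA yaw 1.758 mean [432.1  80.7]
wrist dome_center 0.95 [171.  84.] [ 434.6 -123.4]
```

View pics/w1.png

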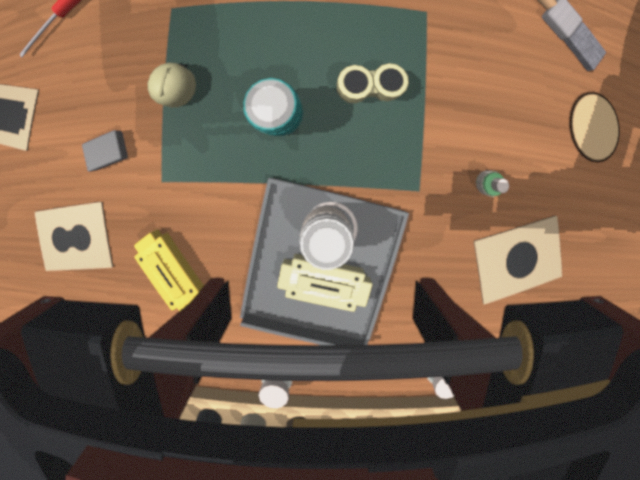

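The wrist view shows the caddy turned slightly, with near corners at (268,180) and (410,212). The tin lid is at (327,243) and the panel at (326,283). All three cards and the mat are also visible.

Run:
```python
from h import *
m=camera_model('wrist')
c=[at_z('wrist',p,12,m)[:2] for p in [(268,180),(410,212),(243,328)]]
print('corners',np.round(c,1)); d=c[1]-c[0]; print('ydir yaw',np.arctan2(d[1],d[0]),np.linalg.norm(d)); 
d/=np.linalg.norm(d); X=np.array([d[1],-d[0]]); print('tin_place from corners',(c[0]+c[1])/2+37*X,'panel',(c[0]+c[1])/2+91*X)
print('tin lid',at_z('wrist',(327,244),79,m), 'turq n/a')
look('wrist',['outline_panel','outline_dome','outline_booster','mat_top'])
plan(583,45,56,1.404)
```

```text
corners [[534.3 -16.2]
 [560.6 130.3]
 [700.  -44.5]]
ydir yaw 1.3934238565527632 148.84705712981867
tin_place from corners [583.85327009  50.52721789] panel [637.00604798  40.99924838]
tin lid [581.77538119  44.39523409  79.        ] turq n/a
wrist outline_panel 0.55 [  6. 117.] [ 441.3 -390.8]
  sil outline_panel 0.95 rect c [ 444.7 -375.6] size [84. 80.] rect ang 76.4 PCA yaw 0.334 mean [ 444.2 -369. ]
  sil outline_panel 0.63 rect c [ 607.3 -274.5] size [ 81. 119.] rect ang 6.4 PCA yaw 1.664 mean [ 606.2 -270. ]
wrist outline_dome 0.67 [523. 263.] [613.2 281.8]
  sil outline_dome 0.68 rect c [608.8 276.4] size [ 84. 119.] rect ang 18.4 PCA yaw 1.899 mean [607.8 273.3]
  sil outline_booster 0.82 rect c [ 607.4 -274.1] size [ 81. 118.] rect ang 6.2 PCA yaw 1.69 mean [ 606.4 -270.1]
wrist mat_top 0.79 [592. 125.] [434.9 367.3]
at [574.8  39.4 239.7] yaw 1.613 q6 -1.57 w 87.85288922673658 t 4.0
tool shift x,y,z 5.3 183.7 -8.4 turn 0.209 | norm 184
```

Call:
arm_command([
  [0,0,0,0.105],
  [0,0,0,0.105],
  [5.8,25,-6.8,0],
  [0,35,0,0],
  [0,35,0,0],
  [0,35,0,0],
  [0,25,0,0],
  [0,0,0,0],
  [0,0,0,0],
])

```text
t: 4.72
ee_pos: [581.8, 43.9, 83.8]
orientation: [-1.282, -1.082, 1.086]
ft_force: [-0.1, 0.3, 0.1]
width: 87.8
```

Run:
```python
from h import *
m=camera_model('wrist'); print(pose()[:2])
m,im=look('wrist',['tin_center'],'w2')
for d in silhouettes('wrist','tin_center')[:2]:
    v,u=np.nonzero(d['pixels']); print(d['conf'],u.min(),u.max(),v.min(),v.max())
```

```text
(array([581.76771434,  43.85491142,  83.80907264]), np.float64(1.4029132450584463))
wrist tin_center 0.62 [188.  90.] [466.9  -7.6]
0.88 270 370 230 344
```

View pics/w2.png

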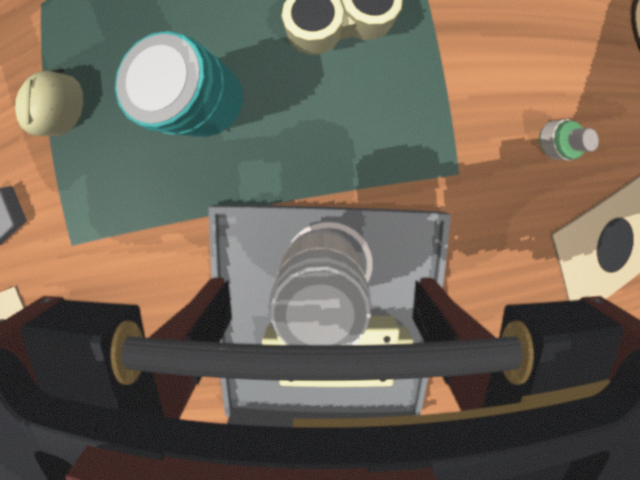

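The lid at (320,312) lies centred between the jaws, and the ring is partly visible around (328,265).

Run:
```python
from h import *
m=camera_model('wrist'); print(at_z('wrist',(320,311),79,m),at_z('wrist',(331,224),4,m),at_z('wrist',(372,262),4,m))
plan(582,44,50,1.404)
```

```text
[584.34043203  43.04503031  79.        ] [560.69788462  53.74566145   4.        ] [589.5586557   75.81861845   4.        ]
at [584.1  44.   86.7] yaw 1.403 q6 -1.35 w 87.89276871445394 t 4.9
tool shift x,y,z -0.3 36.7 2.0 turn -0.001 | norm 37
```

Call:
arm_command([
  [-0.5,18,0,0],
  [0,17,0,0],
  [0,0,0,0],
  [0,0,0,0],
])

```text
t: 5.2
ee_pos: [582.9, 43.4, 50.8]
orientation: [-1.284, -1.085, 1.084]
ft_force: [0.0, -0.3, -0.4]
width: 87.8
```

Call:
arm_command([
  [0,0,0,0],
  [0,0,0,0],
  [0,0,0,0],
  [0,0,0,0],
  [0,0,0,0],
  [0,0,0,0],
  [0,0,0,0],
  [0,0,0,0],
  [0,0,0,0],
  [0,0,0,0],
], gripper=30)

```text
t: 6.03
ee_pos: [582.5, 43.4, 49.9]
orientation: [-1.284, -1.085, 1.085]
ft_force: [-0.6, 0.3, 4.3]
width: 47.5
```

Call:
arm_command([
  [0,-10,0,0],
  [0,-25,0,0],
  [0,-25,0,0],
  [0,-20,0,0],
  [0,0,0,0],
  [27.1,0,18,0],
  [27.1,0,18,0],
  [27.1,0,18,0],
  [27.1,0,18,0],
  [27.1,0,18,0],
  [27.1,0,18,0],
  [27.1,0,18,0],
  [27.1,0,18,0],
  [27.1,0,18,0],
  [27.1,0,18,0],
  [27.1,0,18,0],
  [0,0,0,0],
  [0,0,0,0],
  [0,0,0,0],
])

```text
t: 7.62
ee_pos: [436.5, 369.8, 128.9]
orientation: [-1.284, -1.084, 1.087]
ft_force: [-0.0, -0.4, -1.6]
width: 47.9
```

Run:
```python
from h import *
print(pose())
look('wrist',['mat_top','outline_dome'],'w3')
m=camera_model('wrist')
for d in silhouettes('wrist','mat_top')[:1]:
    v,u=np.nonzero(d['pixels']); P=np.array([at_z('wrist',p,3,m)[:2] for p in zip(u,v)],np.float32); print(cv2.minEnclosingCircle(P))
plan(437,371,49,1.404)
```

```text
(array([436.52591442, 369.76795981, 128.91182841]), np.float64(1.4038147505473832), {'t': 7.6167, 'qpos': array([ 6.82136166e-01,  4.97202367e-01,  1.81874786e+00, -3.93481541e-04,
        8.27208227e-01, -7.21411439e-01]), 'qvel': array([-0.02320559, -0.00683658,  0.00249985, -0.00020273,  0.00169034,
        0.00088327]), 'joint_torque': array([ 1.20669778e+00, -5.33565724e+01, -2.18802828e+01,  8.76457617e-02,
        3.05073091e-02,  1.76251901e-02]), 'ee_pos': array([436.52591442, 369.76795981, 128.91182841]), 'orientation': array([-1.28381703, -1.08403192,  1.08667302]), 'ft_force': array([-0.02056174, -0.43194328, -1.61119917]), 'moment': array([ 0.00930552, -0.03627208,  0.03939104]), 'width': 47.91944136008723})
wrist mat_top 0.68 [326. 243.] [435.1 373.2]
wrist mat_top 0.42 [ 24. 293.] [435.   61.4]
  sil outline_dome 0.84 rect c [573.2 305.4] size [67. 39.] rect ang 80.5 PCA yaw 1.386 mean [576.9 304.2]
((435.92401123046875, 371.6120910644531), 45.43857192993164)
at [437.5 369.4 129.6] yaw 1.401 q6 -0.72 w 47.46863800101504 t 7.9
tool shift x,y,z 1.5 80.6 0.8 turn -0.003 | norm 81
```

View pics/w3.png

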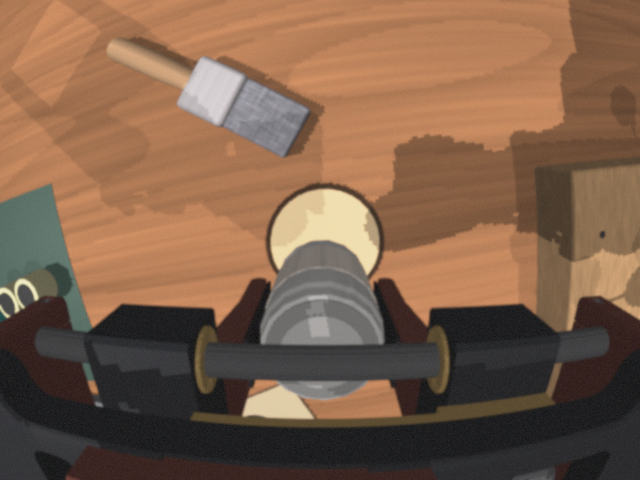

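The tin hangs upright over the mat, whose circle is centred at (325,240). I'll lower it.

Call:
arm_command([
  [2,25,1,0],
  [0,25,0,0],
  [0,20,0,0],
  [0,6,0,0],
  [0,3,0,0],
  [0,0,0,0],
  [0,0,0,0],
])

```text
t: 8.45
ee_pos: [437.1, 372.8, 51.6]
orientation: [-1.284, -1.086, 1.083]
ft_force: [0.3, -0.4, -1.1]
width: 47.5
```

Call:
arm_command([
  [0,1.5,0,0],
  [0,0,0,0],
  [0,0,0,0],
])

```text
t: 8.7
ee_pos: [436.7, 372.9, 49.9]
orientation: [-1.284, -1.086, 1.084]
ft_force: [-0.6, -0.7, -2.0]
width: 48.0
```

Call:
arm_command([
  [0,1,0,0],
  [0,0,0,0],
  [0,0,0,0],
])

```text
t: 8.95
ee_pos: [436.7, 372.9, 48.8]
orientation: [-1.284, -1.086, 1.084]
ft_force: [-1.5, -0.3, 5.9]
width: 48.1
```

Call:
arm_command([
  [0,0,0,0],
  [0,0,0,0],
  [0,0,0,0],
  [0,0,0,0],
  [0,0,0,0],
  [0,0,0,0],
  [0,0,0,0],
  [0,-15,0,0],
  [0,-30,0,0],
  [0,-40,0,0],
  [0,-40,0,0],
  [0,-30,0,0],
  [0,0,0,0],
], gripper=100)

```text
t: 10.03
ee_pos: [439.2, 374.9, 209.8]
orientation: [-1.284, -1.094, 1.076]
ft_force: [0.7, 0.1, 0.7]
width: 88.0
```

Run:
```python
from h import *
look('side',['tin_center','mat_top'],'s2')
m=camera_model('wrist')
look('wrist',['tin_center','mat_top'],zo={'tin_center':40.5})
plan(600,44,210,1.404)
```

```text
side tin_center 0.61 [343. 435.] [437.8 371.3]
side mat_top 0.8 [341. 452.] [437.9 377.6]
wrist tin_center 0.74 [ 15. 309.] [460.9  -7. ]
at [435.5 371.8 201.4] yaw 1.403 q6 -0.72 w 87.88300251310639 t 10.3
tool shift x,y,z -295.7 -8.6 -217.0 turn -0.001 | norm 367
```

Call:
arm_command([
  [-29.5,0,-21.7,0],
  [-29.5,0,-21.7,0],
  [-29.5,0,-21.7,0],
  [-29.5,0,-21.7,0],
  [-29.5,0,-21.7,0],
  [-29.5,0,-21.7,0],
  [-29.5,0,-21.7,0],
  [-29.5,0,-21.7,0],
  [-29.5,0,-21.7,0],
  [-29.5,0,-21.7,0],
  [0,0,0,0],
  [0,0,0,0],
])

```text
t: 11.33
ee_pos: [600.8, 43.8, 201.4]
orientation: [-1.284, -1.08, 1.084]
ft_force: [-0.5, -0.3, -0.6]
width: 87.7
```

Run:
```python
from h import *
look('wrist',['tin_place','panel_center','dome_center','booster_center'],'w4')
m=camera_model('wrist')
for d in silhouettes('wrist','tin_place')[:1]:
    v,u=np.nonzero(d['pixels']); P=np.array([at_z('wrist',p,4,m)[:2] for p in zip(u,v)],np.float32); print('ring',cv2.minEnclosingCircle(P))
plan(636,44,150,1.404-np.pi/2)
```

```text
wrist tin_place 0.87 [321. 210.] [584.5  46. ]
wrist panel_center 0.68 [330. 267.] [636.2  45.2]
wrist panel_center 0.67 [161. 296.] [ 638.7 -129.3]
  sil panel_center 0.7 rect c [431.6  81.3] size [41. 70.] rect ang 9.0 PCA yaw 1.767 mean [432.   80.1]
  sil panel_center 0.56 rect c [ 627.1 -133.8] size [73. 55.] rect ang 33.7 PCA yaw 0.759 mean [ 627.8 -132.2]
wrist dome_center 0.67 [120.  95.] [ 433.2 -125.2]
wrist booster_center 0.94 [331.  41.] [432.3  81.1]
wrist booster_center 0.62 [120.  95.] [ 432.5 -126.1]
  sil booster_center 0.68 rect c [431.8  80.9] size [42. 71.] rect ang 8.8 PCA yaw 1.766 mean [431.9  80.2]
ring ((631.5330200195312, 41.052433013916016), 113.1610107421875)
at [600.7  46.4 203.2] yaw 1.404 q6 -1.35 w 87.67464811390526 t 11.7
tool shift x,y,z 3.4 53.2 -35.2 turn 1.571 | norm 64
```

View pics/w4.png

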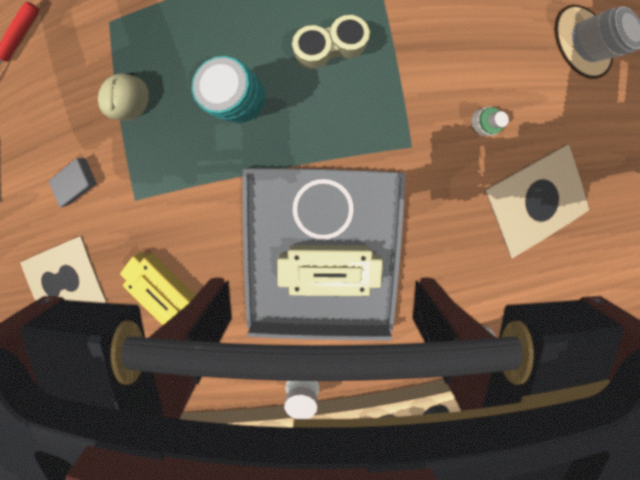

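The ring is centred at (322,209), and the panel's raised ridge is at (330,274), aligned with the caddy walls.

Run:
```python
from h import *
m=camera_model('wrist')
for n,p,z in [('ring',(322.5,209),4),('panel slot',(330,275),30),('panel plate L',(280,270),26),('R',(381,270),26)]: print(n,at_z('wrist',p,z,m).round(1))
im=cv2.imread('pics/w4.png'); mask=(im.min(2)>170).astype(np.uint8); mask[:178]=0;mask[242:]=0;mask[:,:285]=0;mask[:,360:]=0
v,u=np.nonzero(mask); P=np.array([at_z('wrist',p,4,m)[:2] for p in zip(u,v)],np.float32); print('ring',cv2.minEnclosingCircle(P),len(u))
```

```text
ring [583.9  49.9   4. ]
panel slot [640.4  47.3  30. ]
panel plate L [629.6   2.8  26. ]
R [644.9  94.2  26. ]
ring ((584.0327758789062, 50.01601791381836), 28.892053604125977) 939
```

Run:
```python
from h import *
A=[];B=[]
for i in range(6):
    get_image('wrist'); m=camera_model('wrist'); p=pose()[0]; A.append(m['position']);B.append(p); print(np.round(m['position'],1),p.round(1), at_z('wrist',(322.5,209),4,m).round(1)[:2])
```

```text
[533.6  57.4 348.4] [600.8  46.3 203.3] [584.1  49.7]
[533.7  57.3 348.4] [600.9  46.1 203.3] [584.2  49.5]
[533.8  57.1 348.4] [600.9  45.9 203.3] [584.3  49.4]
[533.8  57.  348.4] [601.   45.8 203.3] [584.3  49.2]
[533.8  56.9 348.4] [601.   45.7 203.3] [584.3  49.1]
[533.8  56.8 348.4] [601.   45.6 203.3] [584.3  49. ]
```

Run:
```python
from h import *
m=camera_model('wrist'); im=get_image('wrist')
mask=(im.min(2)>170).astype(np.uint8); mask[:178]=0;mask[242:]=0;mask[:,:285]=0;mask[:,360:]=0
v,u=np.nonzero(mask); P=np.array([at_z('wrist',p,4,m)[:2] for p in zip(u,v)],np.float32); print('ring',cv2.minEnclosingCircle(P),len(u))
# panel: cream plate
s=im.astype(int); mk=((s[:,:,2]-s[:,:,0])>25)&(s[:,:,2]>130); mk[:235]=0; mk[310:]=0; mk[:,:262]=0; mk[:,392:]=0
v,u=np.nonzero(mk); P=np.array([at_z('wrist',p,26,m)[:2] for p in zip(u,v)],np.float32); print('panel',cv2.minAreaRect(P),u.min(),u.max(),v.min(),v.max(),len(u))
look('wrist',['panel_center','tin_place'])
plan(637,46,120,1.404-np.pi/2)
```

```text
ring ((583.310791015625, 47.454429626464844), 28.805870056152344) 929
panel ((638.4111938476562, 44.04104995727539), (95.83935546875, 44.24854278564453), 80.27667236328125) 275 379 248 294 3714
wrist panel_center 0.91 [158. 294.] [ 637.8 -131.6]
wrist panel_center 0.81 [328. 267.] [636.8  44.8]
  sil panel_center 0.96 rect c [ 627.5 -134.5] size [76. 56.] rect ang 32.9 PCA yaw 0.685 mean [ 628.1 -132.7]
  sil panel_center 0.55 rect c [639.4  44.1] size [98. 49.] rect ang 80.4 PCA yaw 1.4 mean [638.5  43.9]
wrist tin_place 0.88 [320. 208.] [583.2  47.1]
at [601.   45.4 203.2] yaw 1.403 q6 -1.35 w 88.06938951652053 t 12.3
tool shift x,y,z 6.6 83.2 -35.3 turn 1.57 | norm 91
```

Call:
arm_command([
  [5,20,-36.2,0],
  [0,20,0,0.112],
  [0,20,0,0.112],
  [0,0,0,0.112],
  [0,0,0,0.112],
  [0,0,0,0.112],
  [0,0,0,0.112],
  [0,0,0,0.112],
  [0,0,0,0.112],
  [0,0,0,0.112],
  [0,0,0,0.112],
  [0,0,0,0.112],
  [0,0,0,0.112],
  [0,0,0,0.112],
  [0,0,0,0.112],
  [0,0,0,0],
  [0,0,0,0],
  [0,0,0,0],
], gripper=77)

```text
t: 13.78
ee_pos: [637.6, 44.3, 143.1]
orientation: [-1.567, 0.127, -0.127]
ft_force: [0.6, 0.3, -0.2]
width: 67.8
```

Run:
```python
from h import *
for i in range(6): get_image('wrist')
look('wrist',['panel_center','dome_center','outline_booster'],'w5')
plan(637.5,44.3,24,-.169)
```

```text
wrist panel_center 0.7 [324. 242.] [638.8  45.7]
wrist panel_center 0.62 [353. 420.] [ 638.3 -126.3]
  sil panel_center 0.83 rect c [ 646.8 -103.6] size [46. 80.] rect ang 80.6 PCA yaw 0.101 mean [ 651.9 -108. ]
  sil panel_center 0.61 rect c [639.2  42.7] size [100.  45.] rect ang 79.8 PCA yaw 1.393 mean [639.4  44.8]
at [637.6  44.3 143.2] yaw -0.165 q6 0.22 w 67.68039599029521 t 14.4
tool shift x,y,z -0.1 119.2 -0.0 turn 0.004 | norm 119
```

View pics/w5.png

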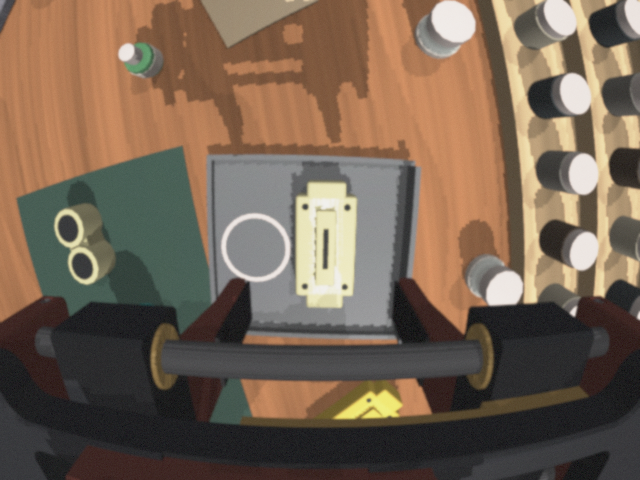

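The panel is centred at (325,244) between the jaws and square to them. I'll go down and grip it.

Call:
arm_command([
  [0.5,30,0,0],
  [0,30,0,0],
  [0,30,0,0],
  [0,18,0,0],
  [0,10,0,0],
  [0,0,0,0],
  [0,0,0,0],
  [0,0,0,0],
])

```text
t: 15.05
ee_pos: [639.0, 44.3, 26.5]
orientation: [-1.567, 0.128, -0.131]
ft_force: [0.1, -0.3, -0.1]
width: 67.9
```

Call:
arm_command([
  [0,0,0,0],
  [0,0,0,0],
  [0,0,0,0],
  [0,0,0,0],
  [0,0,0,0],
  [0,0,0,0],
  [0,0,0,0],
  [0,0,0,0],
], gripper=35)

```text
t: 15.72
ee_pos: [638.5, 44.2, 25.9]
orientation: [-1.567, 0.129, -0.13]
ft_force: [-0.8, 0.3, 6.3]
width: 43.5
```

Call:
arm_command([
  [0,-15,0,0],
  [0,-30,0,0],
  [0,-35,0,0],
  [0,-30,0,0],
  [-9.2,-10,-35.4,0],
  [-9.2,0,-35.4,0],
  [-9.2,0,-35.4,0],
  [-9.2,0,-35.4,0],
  [-9.2,0,-35.4,0],
  [-9.2,0,-35.4,0],
  [-9.2,0,-35.4,0],
  [-9.2,0,-35.4,0],
  [-9.2,0,-35.4,0],
  [-9.2,0,-35.4,0],
  [-9.2,0,-35.4,0],
  [-9.2,0,-35.4,0],
  [-9.2,0,-35.4,0],
  [0,0,0,0],
  [0,0,0,0],
  [0,0,0,0],
])

```text
t: 17.38
ee_pos: [444.3, -389.6, 145.5]
orientation: [-1.566, 0.13, -0.13]
ft_force: [-0.2, 1.0, -0.4]
width: 43.9
```

Run:
```python
from h import *
for i in range(6): get_image('wrist')
look('wrist',['outline_panel','outline_booster'],'w6')
plan(444,-391,24,-.169)
```

```text
sil outline_panel 0.63 rect c [ 449.2 -357.9] size [43. 80.] rect ang 77.9 PCA yaw 2.971 mean [ 448.  -350.7]
wrist outline_booster 0.63 [498.  77.] [ 609.9 -275.3]
  sil outline_booster 0.97 rect c [ 606.9 -275.1] size [ 82. 117.] rect ang 6.2 PCA yaw 1.692 mean [ 604.7 -275.9]
at [ 444.7 -389.8  145.2] yaw -0.165 q6 -0.58 w 43.860687956161 t 17.9
tool shift x,y,z -0.5 121.2 -1.3 turn 0.004 | norm 121
```

View pics/w6.png

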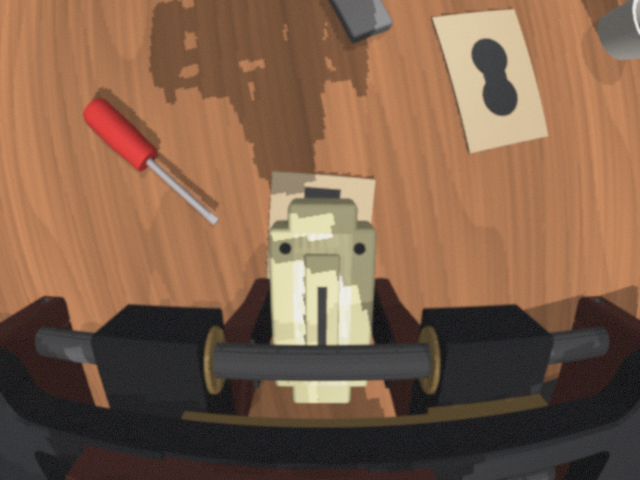

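The panel is held square in the jaws. The card's far edge runs from (272,173) to (376,180), with the outline's end at (322,190).

Run:
```python
from h import *
m=camera_model('wrist'); f=lambda u,v,z=3:at_z('wrist',(u,v),z,m)[:2]
a,b=f(272,173),f(376,180); d=b-a; print(a,b,np.linalg.norm(d)); 
x=d/np.linalg.norm(d); y=np.array([-x[1],x[0]]); print('x yaw',np.arctan2(x[1],x[0]),'centre',(a+b)/2-58*y)
print('outline end mid',f(306,188),f(341,192), (f(306,188)+f(341,192))/2-48*y)
# left edge from corner down
print(f(272,173)-f(270,220))
zp=145-24+30-4
print('panel end',f(323,200,zp+3-4+ -0)) # main plate top of held panel
```

```text
[ 414.64752234 -331.1195005 ] [ 493.25494185 -349.60913778] 80.75266614204104
x yaw -0.23101561552542435 centre [ 440.67118806 -396.82351175]
outline end mid [ 438.62987479 -347.22270592] [ 464.85356587 -354.71676422] [ 440.75133906 -397.69458413]
[ 8.40276532 36.16427719]
panel end [ 452.37494127 -341.20115665]
```

Run:
```python
from h import *
C=dict(scene=[(127,307),(219,338),(446,235)],side=[(391,171),(321,188),(250,374)])
for c,L in C.items():
    im=cv2.imread(f'pics/{c}0.png'); m=camera_model(c); lab=cv2.cvtColor(im,cv2.COLOR_BGR2LAB).astype(int)
    hsv=cv2.cvtColor(im,cv2.COLOR_BGR2HSV)
    for (u,v) in L:
        w=np.zeros(im.shape[:2],np.uint8); cv2.circle(w,(u,v),48 if c=='side' else 45,1,-1)
        card=((hsv[:,:,1]<125)&(hsv[:,:,2]>120)&(w>0)).astype(np.uint8)
        n,l,s,_=cv2.connectedComponentsWithStats(card); k=1+np.argmax(s[1:,4]); 
        vv,uu=np.nonzero(l==k); P=np.array([at_z(c,p,3,m)[:2] for p in zip(uu,vv)],np.float32)
        print(c,(u,v),s[k],cv2.minAreaRect(P))
        dk=((hsv[:,:,2]<70)&(w>0)).astype(np.uint8); n,l,s,_=cv2.connectedComponentsWithStats(dk); k=1+np.argmax(s[1:,4])
        vv,uu=np.nonzero(l==k); P=np.array([at_z(c,p,3,m)[:2] for p in zip(uu,vv)],np.float32)
        print('   ink',s[k][4],cv2.minAreaRect(P),P.mean(0))
```

```text
scene (127, 307) [  94  286   65   44 1175] ((442.7071228027344, -396.4176940917969), (116.42543029785156, 82.32231140136719), 75.82557678222656)
   ink 662 ((441.47930908203125, -396.4814453125), (90.73529052734375, 39.72104263305664), 76.53485107421875) [ 441.6369  -397.92868]
scene (219, 338) [ 180  311   78   58 1878] ((609.271484375, -276.67767333984375), (82.12088775634766, 117.32767486572266), 6.297199249267578)
   ink 71 ((611.434814453125, -299.6852722167969), (26.440105438232422, 16.386032104492188), 14.334065437316895) [ 612.08746 -300.0525 ]
scene (446, 235) [ 417  215   56   41 1033] ((610.2146606445312, 274.55535888671875), (81.56574249267578, 119.5496597290039), 19.312623977661133)
   ink 166 ((609.9239501953125, 275.1147155761719), (40.629276275634766, 35.24915313720703), 57.47150802612305) [609.7639 275.3639]
side (391, 171) [371 157  42  28 461] ((439.76605224609375, -394.2384948730469), (120.11170196533203, 80.78569793701172), 76.40691375732422)
   ink 251 ((440.00823974609375, -395.13720703125), (89.911376953125, 40.53311538696289), 76.24962615966797) [ 440.18713 -394.50772]
side (321, 188) [303 174  36  28 701] ((606.866455078125, -274.79534912109375), (80.04350280761719, 121.12384033203125), 6.044462203979492)
   ink 128 ((607.5745239257812, -276.5823059082031), (28.394683837890625, 55.50169372558594), 8.056127548217773) [ 607.3368 -275.8341]
side (250, 374) [ 225  341   51   66 2518] ((608.4033203125, 277.1076354980469), (80.31208801269531, 117.85806274414062), 18.7051944732666)
   ink 411 ((609.3037719726562, 276.6041259765625), (42.4993782043457, 41.04182434082031), 66.16568756103516) [610.28345 277.55838]
```

Call:
arm_command([
  [0,0,0,0.072],
  [-2.1,20,-7.5,0],
  [0,30,0,0],
  [0,30,0,0],
  [0,25,0,0],
  [0,11,0,0],
  [0,0,0,0],
  [0,0,0,0],
  [0,0,0,0],
])

```text
t: 18.68
ee_pos: [441.4, -397.5, 30.5]
orientation: [-1.564, 0.185, -0.187]
ft_force: [-0.9, 0.5, -0.3]
width: 43.8
```

Call:
arm_command([
  [0,3,0,0],
  [0,0,0,0],
  [0,0,0,0],
  [0,0,0,0],
])

```text
t: 19.02
ee_pos: [440.9, -397.1, 26.8]
orientation: [-1.563, 0.185, -0.187]
ft_force: [0.0, 0.2, -0.7]
width: 43.9
```

Call:
arm_command([
  [0,1.5,0,0],
  [0,0,0,0],
  [0,0,0,0],
  [0,0,0,0],
])

```text
t: 19.35
ee_pos: [440.8, -397.0, 24.8]
orientation: [-1.563, 0.186, -0.186]
ft_force: [0.4, -0.1, 1.1]
width: 43.8
```

Call:
arm_command([
  [0,0.5,0,0],
  [0,0,0,0],
])

```text
t: 19.52
ee_pos: [440.8, -397.0, 24.8]
orientation: [-1.563, 0.186, -0.186]
ft_force: [-0.6, 0.8, 6.5]
width: 43.9
```

Call:
arm_command([
  [0,0,0,0],
  [0,0,0,0],
  [0,0,0,0],
  [0,0,0,0],
  [0,0,0,0],
  [0,0,0,0],
  [0,0,0,0],
  [0,-15,0,0],
  [0,-30,0,0],
  [0,-40,0,0],
  [0,-40,0,0],
  [0,0,0,0],
  [0,0,0,0],
  [0,0,0,0],
], gripper=80)

```text
t: 20.68
ee_pos: [440.4, -396.7, 149.0]
orientation: [-1.563, 0.186, -0.186]
ft_force: [-0.5, -0.4, -0.6]
width: 70.2
```

Run:
```python
from h import *
for i in range(3): get_image('wrist')
look('wrist',['panel_center','outline_panel','dome_center','booster_center'],'w7',zo={'panel_center':16})
plan(436,-125,150,-.237)
```

```text
wrist panel_center 0.93 [327. 241.] [ 443.2 -395.3]
  sil panel_center 0.56 rect c [ 439.9 -398.3] size [101.  46.] rect ang 76.1 PCA yaw 1.328 mean [ 440.4 -396.3]
  sil outline_panel 0.92 rect c [ 439.7 -395.4] size [117.  81.] rect ang 76.1 PCA yaw 1.327 mean [ 441.4 -386.1]
at [ 440.6 -396.8  148.9] yaw -0.237 q6 -0.52 w 70.2021775199922 t 21.2
tool shift x,y,z -68.3 -1.1 263.1 turn 0.0 | norm 272
```

View pics/w7.png

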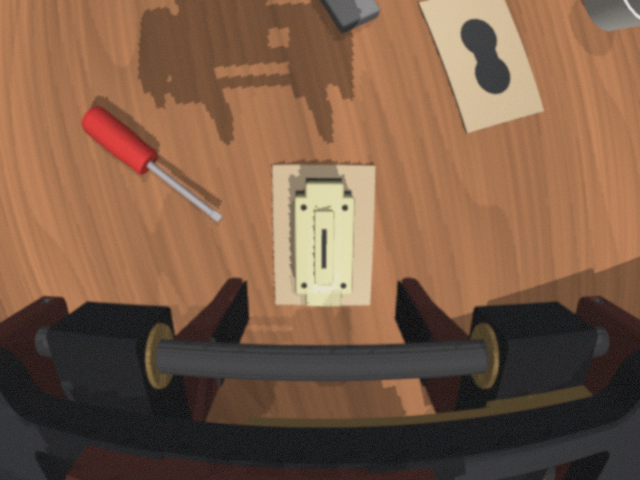

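The panel lies on its card at (324,242), with even margins all round the card. Next is the dome.

Call:
arm_command([
  [-8.7,0,32.9,0],
  [-8.7,0,32.9,0],
  [-8.7,0,32.9,0],
  [-8.7,0,32.9,0],
  [-8.7,0,32.9,0],
  [-8.7,0,32.9,0],
  [-8.7,0,32.9,0],
  [-8.7,0,32.9,0],
  [0,0,0,0],
  [0,0,0,0],
  [0,0,0,0],
  [0,0,0,0],
], gripper=100)

```text
t: 22.23
ee_pos: [435.3, -125.7, 149.3]
orientation: [-1.563, 0.186, -0.187]
ft_force: [-0.2, -0.3, -0.3]
width: 87.8
```

Run:
```python
from h import *
for i in range(5): get_image('wrist')
m,im=look('wrist',['dome_center','booster_center'],'w8')
for d in silhouettes('wrist','dome_center')[:1]:
    v,u=np.nonzero(d['pixels']); print(d['conf'],u.min(),u.max(),v.min(),v.max(),at_z('wrist',(u.mean(),v.mean()),18,m))
plan(434.5,-124.5,20.5,-.237)
```

```text
wrist dome_center 0.63 [321. 246.] [ 433.  -127.3]
  sil booster_center 0.64 rect c [432.   57.6] size [29. 40.] rect ang 72.0 PCA yaw 2.485 mean [433.8  58.6]
0.85 291 352 210 272 [ 434.34987985 -124.2196549    18.        ]
at [ 434.8 -124.8  149.1] yaw -0.237 q6 -0.07 w 87.65988823478867 t 22.7
tool shift x,y,z -0.3 128.6 0.3 turn -0.0 | norm 129
```

Call:
arm_command([
  [-0.5,30,0,0],
  [0,30,0,0],
  [0,30,0,0],
  [0,25,0,0],
  [0,13,0,0],
  [0,0,0,0],
  [0,0,0,0],
  [0,0,0,0],
])

```text
t: 23.4
ee_pos: [434.7, -124.7, 21.8]
orientation: [-1.563, 0.186, -0.187]
ft_force: [-0.1, 0.7, 0.2]
width: 88.0
```

Call:
arm_command([
  [0,0,0,0],
  [0,0,0,0],
  [0,0,0,0],
  [0,0,0,0],
  [0,0,0,0],
  [0,0,0,0],
  [0,0,0,0],
  [0,0,0,0],
  [0,0,0,0],
], gripper=35)

```text
t: 24.15
ee_pos: [434.4, -124.6, 21.3]
orientation: [-1.563, 0.186, -0.186]
ft_force: [0.5, -0.4, 3.7]
width: 45.4
```

Call:
arm_command([
  [0,-20,0,0],
  [0,-40,0,0],
  [0,-40,0,0],
  [0,-30,0,0],
  [6.3,0,35.9,0],
  [6.3,0,35.9,0],
  [6.3,0,35.9,0],
  [6.3,0,35.9,0],
  [6.3,0,35.9,0],
  [6.3,0,35.9,0],
  [6.3,0,35.9,0],
  [6.3,0,35.9,0],
  [6.3,0,35.9,0],
  [6.3,0,35.9,0],
  [6.3,0,35.9,0],
  [6.3,0,35.9,0],
  [0,0,0,0],
  [0,0,0,0],
  [0,0,0,0],
  [0,0,0,0],
])

```text
t: 25.82
ee_pos: [608.1, 275.2, 150.7]
orientation: [-1.564, 0.188, -0.186]
ft_force: [-0.1, -0.2, -0.7]
width: 46.0
```

Run:
```python
from h import *
for i in range(5): get_image('wrist')
m,im=look('wrist',['dome_center','outline_dome'],'w9',zo={'dome_center':145})
plan(609.3,276,24.5,-.237)
```

```text
wrist dome_center 0.82 [320. 314.] [606.8 273.8]
wrist outline_dome 0.64 [324. 236.] [610.7 276.9]
  sil outline_dome 0.61 rect c [608.4 277.7] size [ 82. 117.] rect ang 18.7 PCA yaw 2.362 mean [609.9 291.9]
at [609.  276.2 151.3] yaw -0.237 q6 0.65 w 45.595937796944156 t 26.3
tool shift x,y,z 0.3 126.8 -0.1 turn -0.0 | norm 127
```

View pics/w9.png

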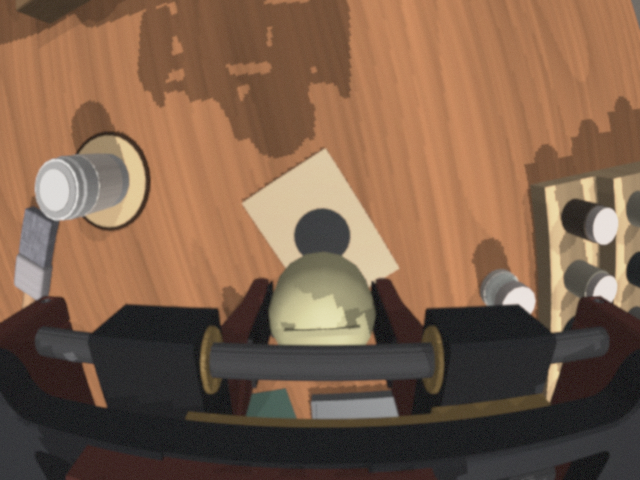

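The dome is held above its card, with the ink disc at (322,236). The tin stands at (80,185) on the mat. I'll lower the dome.

Call:
arm_command([
  [0,30,0.8,0],
  [0,30,0,0],
  [0,30,0,0],
  [0,24,0,0],
  [0,10,0,0],
  [0,1,0,0],
  [0,0,0,0],
  [0,0,0,0],
  [0,0,0,0],
])

```text
t: 27.02
ee_pos: [610.0, 277.6, 27.4]
orientation: [-1.562, 0.185, -0.187]
ft_force: [-0.3, -0.4, -0.7]
width: 45.5
```

Call:
arm_command([
  [0,1,0,0],
  [0,0,0,0],
  [0,0,0,0],
  [0,0,0,0],
])

```text
t: 27.35
ee_pos: [609.3, 277.3, 25.5]
orientation: [-1.563, 0.186, -0.186]
ft_force: [-0.0, -0.8, -0.6]
width: 45.3
```

Call:
arm_command([
  [0,1,0,0],
  [0,0,0,0],
  [0,0,0,0],
  [0,0,0,0],
])

```text
t: 27.68
ee_pos: [609.1, 277.2, 24.1]
orientation: [-1.563, 0.186, -0.186]
ft_force: [-1.0, 0.6, -0.6]
width: 45.4
```

Call:
arm_command([
  [0,1,0,0],
  [0,0,0,0],
  [0,0,0,0],
  [0,0,0,0],
])

```text
t: 28.02
ee_pos: [609.1, 277.2, 23.1]
orientation: [-1.563, 0.186, -0.186]
ft_force: [0.0, -0.4, 0.6]
width: 45.7
```

Call:
arm_command([
  [0,0.5,0,0],
  [0,0,0,0],
  [0,0,0,0],
])

```text
t: 28.27
ee_pos: [609.2, 277.3, 23.1]
orientation: [-1.563, 0.186, -0.186]
ft_force: [-0.5, -0.7, 4.7]
width: 45.5
```

Call:
arm_command([
  [0,0,0,0],
  [0,0,0,0],
  [0,0,0,0],
  [0,0,0,0],
  [0,0,0,0],
  [0,0,0,0],
  [0,0,0,0],
  [0,-15,0,0],
  [0,-30,0,0],
  [0,-40,0,0],
  [0,-40,0,0],
  [0,0,0,0],
  [0,0,0,0],
  [0,0,0,0],
], gripper=80)

```text
t: 29.43
ee_pos: [609.0, 277.1, 148.4]
orientation: [-1.562, 0.186, -0.187]
ft_force: [0.6, -0.7, -0.3]
width: 70.7
```

Run:
```python
from h import *
for i in range(3): get_image('wrist')
m,im=look('wrist',['dome_center','outline_dome'],'w10',zo={'dome_center':21})
plan(432,81,150,-.237)
```

```text
wrist dome_center 0.84 [322. 245.] [606.8 276.5]
  sil outline_dome 0.81 rect c [608.6 277.6] size [ 80. 117.] rect ang 19.1 PCA yaw 1.915 mean [609.1 281.6]
at [608.7 277.  146.5] yaw -0.237 q6 0.65 w 69.91069422888972 t 29.8
tool shift x,y,z -125.7 -3.5 -232.0 turn 0.0 | norm 264
```

Dome placed: the measured centre is within 2 mm of the card centre. On to the booster.

Call:
arm_command([
  [-15.7,0,-29,0],
  [-15.7,0,-29,0],
  [-15.7,0,-29,0],
  [-15.7,0,-29,0],
  [-15.7,0,-29,0],
  [-15.7,0,-29,0],
  [-15.7,0,-29,0],
  [-15.7,0,-29,0],
  [0,0,0,-0.107],
  [0,0,0,-0.107],
  [0,0,0,-0.107],
  [0,0,0,-0.107],
  [0,0,0,0],
  [0,0,0,0],
  [0,0,0,0],
  [0,0,0,0],
], gripper=85)

```text
t: 31.12
ee_pos: [432.6, 81.3, 147.6]
orientation: [-1.566, -0.148, 0.149]
ft_force: [0.1, -0.3, 0.2]
width: 74.6
```

Run:
```python
from h import *
for i in range(4): get_image('wrist')
m,im=look('wrist',['booster_center'],'w11')
for d in silhouettes('wrist','booster_center')[:1]:
    v,u=np.nonzero(d['pixels'])
    P=np.array([at_z('wrist',p,32,m)[:2] for p in zip(u,v)],np.float32); print(cv2.minAreaRect(P))
plan(432,81,21,.19)
```

```text
wrist booster_center 0.63 [324. 244.] [433.6  80.8]
  sil booster_center 0.63 rect c [432.8  78.6] size [35. 74.] rect ang 9.2 PCA yaw 1.705 mean [433.   78.8]
((432.0032653808594, 82.54926300048828), (33.32573699951172, 69.2762680053711), 9.15438461303711)
at [432.6  81.2 147.7] yaw 0.191 q6 -0.03 w 74.74786576487199 t 31.5
tool shift x,y,z -0.7 126.7 -0.1 turn 0.001 | norm 127
```

View pics/w11.png

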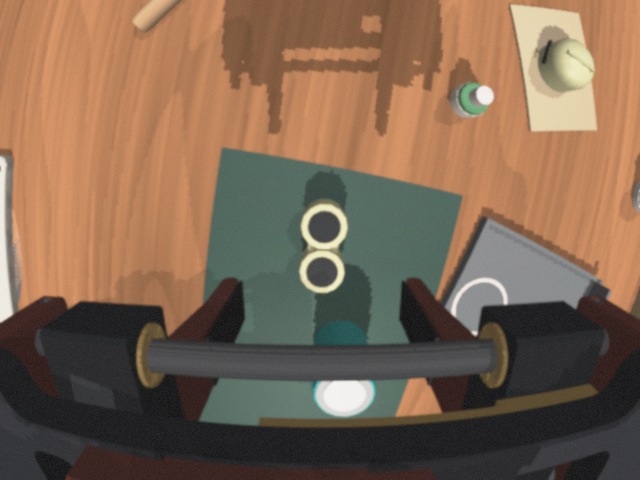

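The booster is centred between the jaws at (323,249); the turquoise tin at (344,390) is clear of the fingers.

Call:
arm_command([
  [-0.4,30,0.5,0.026],
  [0,30,0,0],
  [0,30,0,0],
  [0,25,0,0],
  [0,11,0,0],
  [0,0,0,0],
  [0,0,0,0],
  [0,0,0,0],
])

```text
t: 32.18
ee_pos: [432.7, 81.7, 22.3]
orientation: [-1.567, -0.13, 0.129]
ft_force: [0.2, -0.3, -0.4]
width: 74.9
```

Call:
arm_command([
  [0,0,0,0],
  [0,0,0,0],
  [0,0,0,0],
  [0,0,0,0],
  [0,0,0,0],
  [0,0,0,0],
  [0,0,0,0],
  [0,0,0,0],
  [0,0,0,0],
], gripper=20)

```text
t: 32.93
ee_pos: [432.3, 81.7, 21.8]
orientation: [-1.567, -0.13, 0.129]
ft_force: [-0.4, 1.3, 2.7]
width: 30.5
```

Call:
arm_command([
  [0,-20,0,0],
  [0,-40,0,0],
  [0,-40,0,0],
  [0,-30,0,0],
  [10.4,0,-34.7,0],
  [10.4,0,-34.7,0],
  [10.4,0,-34.7,0],
  [10.4,0,-34.7,0],
  [10.4,0,-34.7,0],
  [10.4,0,-34.7,0],
  [10.4,0,-34.7,0],
  [10.4,0,-34.7,0],
  [10.4,0,-34.7,0],
  [10.4,0,-34.7,0],
  [10.4,0,-34.7,0],
  [0,0,0,0.057],
  [0,0,0,0],
  [0,0,0,0],
  [0,0,0,0],
  [0,0,0,0],
])

```text
t: 34.6
ee_pos: [607.2, -274.9, 151.5]
orientation: [-1.569, -0.086, 0.087]
ft_force: [-1.0, 0.2, -2.1]
width: 30.6
```

Run:
```python
from h import *
for i in range(5): get_image('wrist')
m,im=look('wrist',['outline_booster','booster_center'],'w12',zo={'booster_center':147})
plan(608,-276,25,.108)
```

```text
wrist outline_booster 0.68 [322. 237.] [ 607.2 -275.2]
  sil outline_booster 0.59 rect c [ 605.6 -263. ] size [81. 93.] rect ang 6.1 PCA yaw 0.112 mean [ 604.7 -251.7]
wrist booster_center 0.96 [319. 315.] [ 606.  -277.6]
  sil booster_center 0.91 rect c [ 607.4 -280.9] size [37. 81.] rect ang 6.3 PCA yaw 1.677 mean [ 606.2 -270.4]
at [ 607.7 -276.   151.7] yaw 0.108 q6 -0.55 w 30.758639671898084 t 35.1
tool shift x,y,z 0.3 126.7 -0.0 turn 0.0 | norm 127
```

View pics/w12.png

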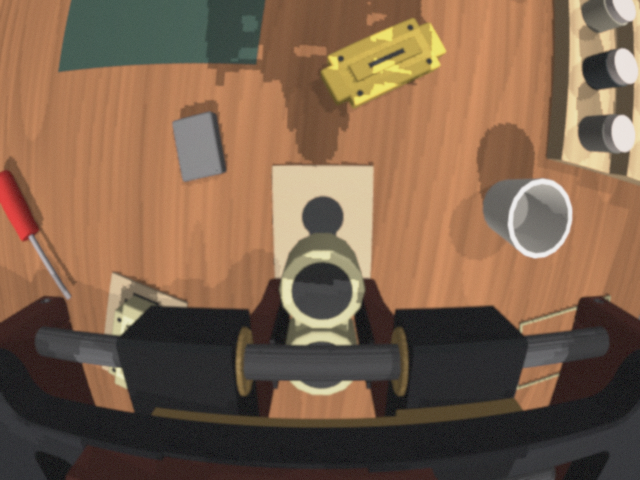

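The booster hangs aligned over its outline. A cup stands at (540,215), so I'll check its clearance first.

Run:
```python
from h import *
m=camera_model('wrist')
print('wrist rim',[at_z('wrist',(541,217),z,m).round(0) for z in (0,60,80,100)])
for c,b,t in [('scene',(283,392),(281,367)),('side',(256,190),(255,172))]:
    print(c,at_z(c,b,0).round(0),[at_z(c,t,z).round(0) for z in (40,60,80,100)])
```

```text
wrist rim [array([ 805., -234.,    0.]), array([ 763., -229.,   60.]), array([ 749., -228.,   80.]), array([ 735., -226.,  100.])]
scene [ 770. -233.    0.] [array([ 750., -224.,   40.]), array([ 764., -230.,   60.]), array([ 777., -236.,   80.]), array([ 790., -242.,  100.])]
side [ 766. -233.    0.] [array([ 771., -253.,   40.]), array([ 760., -222.,   60.]), array([ 748., -192.,   80.]), array([ 736., -162.,  100.])]
```

Call:
arm_command([
  [0,30,0.3,0],
  [0,30,0,0],
  [0,30,0,0],
  [0,24,0,0],
  [0,10,0,0],
  [0,2,0,0],
  [0,0,0,0],
  [0,0,0,0],
  [0,0,0,0],
  [0,0,0,0],
])

```text
t: 35.93
ee_pos: [608.4, -276.0, 27.0]
orientation: [-1.57, -0.086, 0.084]
ft_force: [0.5, -1.0, -0.3]
width: 29.3
```

Call:
arm_command([
  [0,1,0,0],
  [0,0,0,0],
  [0,0,0,0],
  [0,0,0,0],
])

```text
t: 36.27
ee_pos: [607.7, -275.8, 24.8]
orientation: [-1.569, -0.085, 0.085]
ft_force: [-0.3, -1.0, -0.3]
width: 29.2
```

Call:
arm_command([
  [0,1,0,0],
  [0,0,0,0],
  [0,0,0,0],
  [0,0,0,0],
])

```text
t: 36.6
ee_pos: [607.7, -275.8, 23.7]
orientation: [-1.569, -0.085, 0.085]
ft_force: [-0.0, -0.3, -0.2]
width: 29.1
```

Call:
arm_command([
  [0,0.8,0,0],
  [0,0,0,0],
  [0,0,0,0],
  [0,0,0,0],
])

```text
t: 36.93
ee_pos: [607.8, -275.8, 23.4]
orientation: [-1.569, -0.085, 0.085]
ft_force: [-0.8, 2.2, 5.5]
width: 29.5
```

Contact. Release, rise and check.

Call:
arm_command([
  [0,0,0,0],
  [0,0,0,0],
  [0,0,0,0],
  [0,0,0,0],
  [0,0,0,0],
  [0,0,0,0],
  [0,0,0,0],
  [0,-15,0,0],
  [0,-30,0,0],
  [0,-40,0,0],
  [0,-40,0,0],
  [0,0,0,0],
  [0,0,0,0],
  [0,0,0,0],
], gripper=80)

```text
t: 38.1
ee_pos: [607.5, -275.7, 148.6]
orientation: [-1.569, -0.085, 0.084]
ft_force: [-0.3, 0.1, -0.4]
width: 70.1
```

Run:
```python
from h import *
for i in range(4): get_image('wrist')
m,im=look('wrist',['booster_center','outline_booster'],'w13',zo={'booster_center':19})
plan(436.7,372.5,149,1.404)
```

```text
wrist booster_center 0.65 [326. 249.] [ 608.8 -278.4]
  sil booster_center 0.75 rect c [ 607. -278.] size [36. 75.] rect ang 6.0 PCA yaw 1.682 mean [ 607.1 -277. ]
  sil outline_booster 0.77 rect c [ 607.1 -275. ] size [ 80. 115.] rect ang 6.3 PCA yaw 1.673 mean [ 606.7 -269.2]
at [ 607.4 -275.7  147.2] yaw 0.108 q6 -0.55 w 70.43101866368328 t 38.5
tool shift x,y,z -99.8 -1.8 662.8 turn -1.296 | norm 670
```

View pics/w13.png

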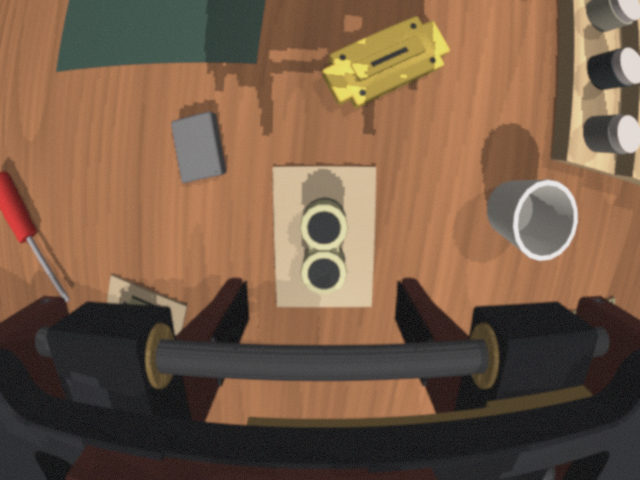

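The booster sits on its card at (323,248), aligned with it. Now back to the tin.

Call:
arm_command([
  [-5.5,0,36.8,0],
  [-5.5,0,36.8,0],
  [-5.5,0,36.8,0],
  [-5.5,0,36.8,0],
  [-5.5,0,36.8,0],
  [-5.5,0,36.8,0],
  [-5.5,0,36.8,0],
  [-5.5,0,36.8,0],
  [-5.5,0,36.8,0],
  [-5.5,0,36.8,0],
  [-5.5,0,36.8,0],
  [-5.5,0,36.8,0],
  [-5.5,0,36.8,0],
  [-5.5,0,36.8,0],
  [-5.5,0,36.8,0],
  [-5.5,0,36.8,0],
  [-5.5,0,36.8,0],
  [-5.5,0,36.8,0],
  [0,0,0,0],
  [0,0,0,0],
], gripper=100)

```text
t: 40.22
ee_pos: [437.1, 373.6, 147.7]
orientation: [-1.569, -0.088, 0.087]
ft_force: [0.5, -0.9, -0.3]
width: 87.7
```

Call:
arm_command([
  [0,0,0,-0.108],
  [0,0,0,-0.108],
  [0,0,0,-0.108],
  [0,0,0,-0.108],
  [0,0,0,-0.108],
  [0,0,0,-0.108],
  [0,0,0,-0.108],
  [0,0,0,-0.108],
  [0,0,0,-0.108],
  [0,0,0,-0.108],
  [0,0,0,-0.108],
  [0,0,0,-0.108],
  [0,0,0,0],
  [0,0,0,0],
  [0,0,0,0],
])

```text
t: 41.47
ee_pos: [438.1, 371.2, 147.8]
orientation: [-1.285, -1.082, 1.083]
ft_force: [0.8, 0.5, 0.2]
width: 87.4
```

Run:
```python
from h import *
for i in range(4): get_image('wrist')
m,im=look('wrist',['tin_center','mat_top'],'w14',zo={'tin_center':40.5})
plan(436.7,372.8,49.5,1.404)
```

```text
at [437.8 372.1 147.9] yaw 1.404 q6 -0.72 w 88.0900090330958 t 41.8
tool shift x,y,z 0.6 98.4 1.2 turn -0.0 | norm 98
```

Call:
arm_command([
  [0.5,25,1.2,0],
  [0,30,0,0],
  [0,25,0,0],
  [0,17,0,0],
  [0,0,0,0],
  [0,0,0,0],
  [0,0,0,0],
])

```text
t: 42.4
ee_pos: [437.2, 373.2, 51.8]
orientation: [-1.284, -1.086, 1.084]
ft_force: [0.3, 0.7, -0.4]
width: 87.6
```

Call:
arm_command([
  [0,0,0,0],
  [0,0,0,0],
  [0,0,0,0],
  [0,0,0,0],
  [0,0,0,0],
  [0,0,0,0],
  [0,0,0,0],
  [0,0,0,0],
  [0,0,0,0],
  [0,0,0,0],
], gripper=30)

```text
t: 43.23
ee_pos: [436.8, 372.8, 51.0]
orientation: [-1.283, -1.086, 1.085]
ft_force: [-0.7, -0.3, 3.9]
width: 47.6
```

Call:
arm_command([
  [0,-10,0,0],
  [0,-25,0,0],
  [0,-25,0,0],
  [0,-20,0,0],
  [0,0,0,0],
  [-27,0,-18,0],
  [-27,0,-18,0],
  [-27,0,-18,0],
  [-27,0,-18,0],
  [-27,0,-18,0],
  [-27,0,-18,0],
  [-27,0,-18,0],
  [-27,0,-18,0],
  [-27,0,-18,0],
  [-27,0,-18,0],
  [-27,0,-18,0],
  [0,0,0,0],
  [0,0,0,0],
  [0,0,0,0],
  [0,0,0,0],
])

```text
t: 44.9
ee_pos: [581.7, 47.9, 130.3]
orientation: [-1.282, -1.085, 1.087]
ft_force: [0.3, 1.3, -0.8]
width: 47.7
```

Run:
```python
from h import *
for i in range(5): get_image('wrist')
m,im=look('wrist',['tin_place','tin_center'],'w15',zo={'tin_center':118})
plan(583.3,47.3,52,1.404)
```

```text
wrist tin_place 0.68 [321. 248.] [584.2  47. ]
wrist tin_center 0.73 [206. 100.] [482.   13.7]
wrist tin_center 0.29 [ 28. 319.] [ 570.  -132.2]
at [582.6  47.4 131. ] yaw 1.405 q6 -1.34 w 47.54324512298753 t 45.3
tool shift x,y,z 0.0 79.0 -0.7 turn 0.001 | norm 79
```

View pics/w15.png

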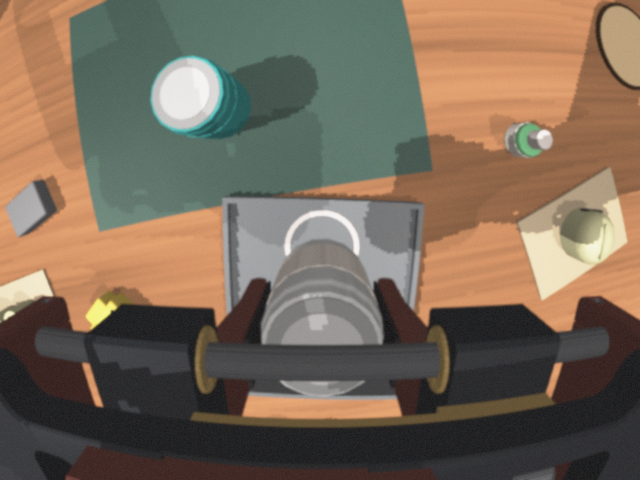

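The tin hangs upright over the ring, which is centred at (321,248); the network puts it at (584,47). I'll lower it.

Call:
arm_command([
  [0,25,-0.8,0],
  [0,25,0,0],
  [0,20,0,0],
  [0,6,0,0],
  [0,1,0,0],
  [0,0,0,0],
  [0,0,0,0],
  [0,0,0,0],
  [0,0,0,0],
  [0,0,0,0],
])

```text
t: 46.13
ee_pos: [583.9, 46.9, 54.6]
orientation: [-1.284, -1.086, 1.085]
ft_force: [-0.3, 0.3, -1.8]
width: 47.7
```

Call:
arm_command([
  [0,1,0,0],
  [0,0,0,0],
  [0,0,0,0],
  [0,0,0,0],
])

```text
t: 46.47
ee_pos: [583.4, 46.9, 52.9]
orientation: [-1.283, -1.085, 1.085]
ft_force: [-0.3, -0.3, -2.0]
width: 47.5
```

Call:
arm_command([
  [0,1,0,0],
  [0,0,0,0],
  [0,0,0,0],
  [0,0,0,0],
])

```text
t: 46.8
ee_pos: [583.6, 46.9, 52.0]
orientation: [-1.284, -1.086, 1.085]
ft_force: [-0.5, -0.3, -0.7]
width: 47.8
```

Call:
arm_command([
  [0,0.6,0,0],
  [0,0,0,0],
  [0,0,0,0],
  [0,0,0,0],
])

```text
t: 47.13
ee_pos: [583.6, 46.9, 51.9]
orientation: [-1.284, -1.086, 1.085]
ft_force: [-0.6, 0.1, 5.2]
width: 47.5
```

Call:
arm_command([
  [0,0,0,0],
  [0,0,0,0],
  [0,0,0,0],
  [0,0,0,0],
  [0,0,0,0],
  [0,0,0,0],
  [0,0,0,0],
  [0,-15,0,0],
  [0,-30,0,0],
  [0,-40,0,0],
  [0,-40,0,0],
  [0,-35,0,0],
  [0,0,0,0],
  [0,0,0,0],
  [0,0,0,0],
], gripper=100)

```text
t: 48.38
ee_pos: [582.9, 46.8, 210.8]
orientation: [-1.283, -1.085, 1.086]
ft_force: [-0.2, 0.6, -0.0]
width: 88.1
```

Run:
```python
from h import *
for i in range(4): get_image('wrist')
look('wrist',['tin_center','tin_place'],'w16')
for c in('scene','side'): look(c,['tin_center','tin_place','panel_center','dome_center','booster_center'],c+'9',zo=dict(panel_center=16,dome_center=21,booster_center=19))
```

```text
wrist tin_center 0.92 [234. 111.] [464.1  -8.7]
wrist tin_center 0.7 [543. 219.] [601.6 261.4]
scene tin_center 0.92 [304. 230.] [466.9  -9.2]
scene tin_center 0.73 [355. 251.] [583.1  42.7]
scene tin_center 0.37 [218. 331.] [ 624.8 -279.9]
scene tin_place 0.72 [427. 185.] [441.6 369.3]
scene tin_place 0.7 [354. 266.] [586.7  39.3]
scene panel_center 0.91 [124. 303.] [ 445.2 -396.8]
scene panel_center 0.61 [293. 313.] [ 640.8 -137.7]
  sil panel_center 0.87 rect c [ 442.6 -400.3] size [98. 62.] rect ang 75.7 PCA yaw 1.276 mean [ 442.9 -400.7]
scene dome_center 0.96 [442. 229.] [608.8 264.4]
scene booster_center 0.89 [215. 334.] [ 609.6 -281.4]
  sil booster_center 0.91 rect c [ 607.1 -276.4] size [57. 75.] rect ang 5.2 PCA yaw 1.938 mean [ 607.9 -277.4]
side tin_center 0.92 [301. 260.] [580.7  39.6]
side tin_center 0.83 [360. 252.] [470.7 -10.8]
side panel_center 0.89 [296. 218.] [ 632.2 -124.2]
side panel_center 0.82 [394. 165.] [ 436.  -400.4]
  sil panel_center 0.64 rect c [ 440.6 -398.3] size [122.  49.] rect ang 76.3 PCA yaw 1.383 mean [ 440.5 -396.4]
  sil panel_center 0.58 rect c [ 636.8 -127.4] size [102.  68.] rect ang 34.4 PCA yaw 0.767 mean [ 634.2 -125. ]
side dome_center 0.91 [252. 364.] [604.9 274.3]
side dome_center 0.51 [299. 278.] [578.6  67.2]
side booster_center 0.53 [320. 183.] [ 608.1 -268.5]
  sil booster_center 0.54 rect c [ 607.5 -280.7] size [ 34. 111.] rect ang 7.0 PCA yaw 1.733 mean [ 607.  -276.7]
```

View pics/w16.png

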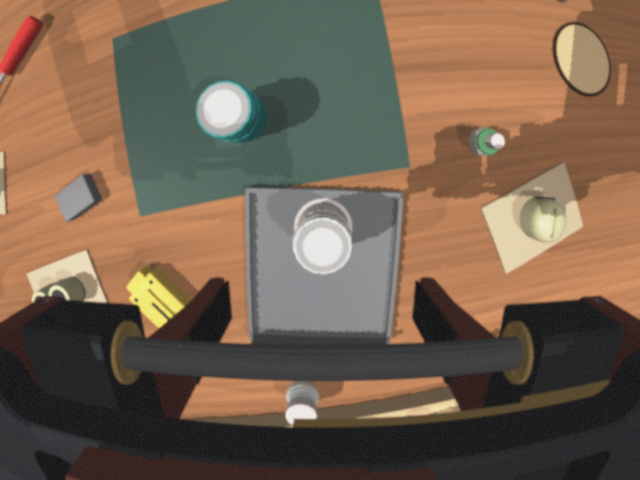

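View pics/scene9.png

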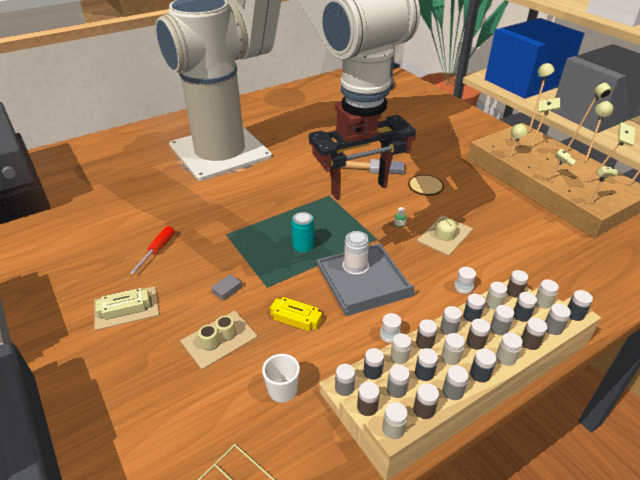

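The tin stands upright on its ring, with its lid at (322,245). Panel, dome and booster are on their cards. The scene network puts the dome about 12 mm off in y, so I'll check that before handing in.

Run:
```python
from h import *
for c in('wrist','scene','side'):
    m=camera_model(c); im=get_image(c); K=m['mtx']; Rm=rot(m['orientation'])
    def proj(P):
        q=Rm.T@(np.array(P)-m['position']); x,y,z=q[0],-q[1],-q[2]
        if c=='wrist':
            r=np.hypot(x,y); t=np.arctan2(r,z)/r; return np.array([K[0,0]*x*t+K[0,2],K[1,1]*y*t+K[1,2]])
        return np.array([K[0,0]*x/z+K[0,2],K[1,1]*y/z+K[1,2]])
    L=silhouettes(c,'dome_center')
    for d in L[:1]:
        v,u=np.nonzero(d['pixels']); B=np.array([u.min(),u.max(),v.min(),v.max()])
        a=np.linspace(0,2*np.pi,40)
        def model(x,y):
            Q=[proj((x+23*np.cos(t),y+23*np.sin(t),z)) for t in a for z in(3,25)]+[proj((x+23*np.cos(e)*np.cos(t),y+23*np.cos(e)*np.sin(t),25+14*np.sin(e))) for t in a for e in(.4,.8,1.2,1.57)]
            Q=np.array(Q); return np.array([Q[:,0].min(),Q[:,0].max(),Q[:,1].min(),Q[:,1].max()])
        from scipy.optimize import least_squares
        r=least_squares(lambda p:model(*p)-B,[609,276],diff_step=1e-3); print(c,round(d['conf'],2),'dome fit',r.x.round(1),'resid px',r.fun.round(1))
print(get_obs()['t'])
m=camera_model('wrist'); print('tin lid',at_z('wrist',(322,245),79,m).round(1))
```

```text
wrist 0.6 dome fit [608.5 277.5] resid px [-0.8  0.9 -0.7  0.7]
scene 0.85 dome fit [608.3 275.6] resid px [-0.7  0.7 -0.1  0.1]
side 0.75 dome fit [607.7 275.3] resid px [ 0.2 -0.2 -0.5  0.5]
49.8333
tin lid [584.4  46.8  79. ]
```

All good. The dome is at about (608,276), against a card centre of (609,276), and the tin is at (584,47) on the ring centre.

```bash
python3 -c "
from workcell import close_job
print(close_job())"
```

```text
the job is handed in; nothing more can be done
None
```

The job is done and handed in at about 50 s of the 141 s allowed; no verdict was reported. I stood the tin on the cork mat first, then laid the panel on its card, placed the dome and the booster, and returned the tin upright to its ring in the caddy.

Last checks, measured from the camera pictures:

| Part | Offset from target centre | Limit |
|---|---|---|
| Panel | about 1–3 mm, turned within about 0.01 rad | 12 mm, 0.26 rad |
| Dome | about 1–2 mm, from model fits in all three views | 12 mm |
| Booster | about 2–3 mm, turned within about 0.02 rad | 12 mm, 0.26 rad |
| Tin | about 1 mm from the ring's centre | 12 mm |

The gripper was open and clear of everything, about 160 mm above its last release.

**Checks that disagreed:**
- The scene network's single dome point came out about 12 mm off in y. The three model fits contradicted it.
- The network's final readings for the panel and booster in the scene and side views, and for the tin in the side view, scattered by up to about 8 mm. I relied on the closer wrist-camera measurements instead.

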